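# Seat the stage plate of a light base and clip it down

### The job

The white stage plate has slid out of its round recess and lies loose on the dark deck of the light base. Push it across the deck with the fingertips, without picking it up, until it drops into the recess and lies flat and fully home; then push the blue tab round so that the clip swings over the plate as far as it goes. Leave the steel barrel, the amber jar and the brass ring where they are.

Things in the scene. Friction and masses are not known exactly. Their poses are not given: they have to be found in the camera images.
- base: fixed light base, a box 180 mm (its x) by 250 mm (its y) and 40 mm high, white below with a dark flat top (the deck) 40 mm above the table. Origin: centre of its underside; z up. The round recess is in the deck at x = 0, y = +30 mm of this frame, the clip's pivot at x = 0, y = +92 mm. The front with the small black dimmer knob faces -x (this knob plays no part).
- recess (a point): centre of the recess's mouth, at deck level. The recess is round, 68 mm in diameter, 8 mm deep, with a small bevel of about 1 mm at its mouth; its flat floor shows a yellow lamp window 48 mm across.
- plate: loose white disc, 64 mm in diameter, 8 mm thick, about 65 g (varies), at the start lying flat on the deck on the -y side of the recess (base frame). Origin: centre of its underside; z along its axis. It is level with the deck when home in the recess (underside 8 mm below the deck). It begins to tip into the recess when its centre is within about 11 mm of the recess's centre and then drops in.
- clip (a joint): swing of the aluminium clip about its upright pivot on the deck, in rad. 0: closed, at its stop, the arm pointing along the base's -y, over the recess; it grows as the arm swings (anticlockwise from above) towards the base's +x, at 1.57 pointing along +x; stop at 2.0. Starts open. The arm is 50 mm long from the pivot, 10 mm wide, 3 mm thick, its underside 3 mm above the deck. It stays where it is left; about 1 N at the tab moves it.
- tab (a point): centre of the top of the clip's upright blue tab, a round post 10 mm in diameter, 40 mm from the pivot, rising from the arm to 28 mm above the deck (free from 6 to 28 mm above the deck).
- pivot (a point): top centre of the clip's steel pivot, 14 mm in diameter, 10 mm above the deck.
- barrel: loose stepped steel barrel, 34 mm in diameter, 36 mm tall, standing on the deck on the other (-x) side of the clip's pivot; to be left alone. Origin: centre of its underside.
- jar: loose amber jar with a white cap, 38 mm in diameter, 58 mm tall, on the table beyond the base's +y end; to be left alone. Origin: centre of its underside.
- spacer: loose brass ring, 48 mm outside, 34 mm inside, 12 mm high, lying on the table beyond the base's +x side; to be left alone. Origin: centre of its underside.
Not all that is in view belongs to the job. There is more than one size of the plate; the job needs the middle-sized.

How it is judged:
By the outcome, as a careful person would: the job done as asked, in the order asked, and still so for the second after the job is handed in, with the robot touching nothing.
It also fails if it takes over 54 s, if anything falls off the work surface, if the arm or the gripper's body presses on something with over 40 N, if the wrist force passes 120 N, or if a joint passes its speed limit or range.

### The arm

A 6-joint arm with a two-finger parallel gripper is mounted at the origin on the work surface. World frame = base frame: x ahead of the robot, y to its left, z up, the work surface at z = 0. Lengths are in m, angles in degrees, forces in N, time in s.
With the tool pointing down it reaches from about 0.35 to 0.875 m from the base axis. Payload 4.2 kg.
Tool frame: the origin (TCP) lies at the very end of the fingers, on their centre line; the grasp point (between the pads) lies 19 mm behind it; z points along the fingers, y is the line along which they close (so a half turn about z gives the same grasp; the last joint's range is limited). The gripper opens to 87 mm and grips with 3 to 60 N. Pads are 19 mm wide; open, the fingers measure 117 mm over their backs; the gripper's body (75 mm by 190 mm) begins 51 mm behind the grasp point.
Start: joints at [-51.188, 22.042, 0.453, 0, -68.411, -14.817], TCP at [0.254, -0.571, 0.223] pointing down, gripper open.
Joint ranges: [-179.83, 179.83], [-69.29, 118.12], [-61.27, 80.66], [-181.25, 117.63], [-171.15, -9.14], [-177.46, 177.46]. Speed limits (degrees/s): [159.86, 159.86, 180, 180, 180, 180].

### API

Orientations are given as a 3x3 rotation matrix whose columns are the frame's x, y, z axes.
In Python, from station import sense, optics, r gives the robot as it stands. The module is installed in compiled form; this text tells all that it offers.
- The arm moves only by the shell command python3 -m pendant 'ROWS' [OPENING]. ROWS is JSON, a list that holds one entry, the list of rows, each a list of 4 numbers: the shift along the tool's x, y, z normalised to -1 to 1, where 1 is 100 mm, then the turn about the tool's z normalised to -1 to 1, where 1 is 2 rad. A call has 1 to 8 rows; each row is the pose to reach, as a shift and turn from the pose commanded when the call began, along the tool's axes at that moment; what a row does not reach only later rows make up. A row lasts 1/10 s, in which the tool goes at most 50 mm and 8.59 degrees, less where a joint would pass 70% of its speed; a pose out of reach is approached as far as the arm can. A call with a number of a shift or a turn outside -1 to 1 is refused whole. A call with a gripper value outside its range is refused whole. OPENING is the closure, from 0 (fully open) to 1 (shut), set as the call begins (- or left out, the last holds). The fingers move at their own pace and stop on an object; the grip force is fixed at half the most. Time passes only in rows, so rows that repeat a pose let the fingers close. It gives the time, the measured TCP pose, the force, the opening and the grip force at its end, in the units of the state.
- sense(): the state, without advancing time (a new reading comes with each control period).
- optics.capture(name): name is "scene" or "top"; returns the picture (480x640x3 uint8, red, green, blue); there is no depth.
- optics.get_calibration(name): a dict with "camera_matrix" (3x3 intrinsics, pixels), "distortion" ([k1, k2, p1, p2, k3] as OpenCV has them; the pictures are not rectified), "camera_from_world" (4x4, takes a point from world to camera coordinates). Camera axes: x right, y down, z forward; pixel columns grow to the right and rows downward; lengths in m; the calibration is good to about 2 mm. A picture is of the moment at which its call begins. get_calibration takes no time and is no camera call.
- r.finish_job(): hands the job in; it is judged then, once.
The state is a dict: "time_s": time; "joints": joint angles; "joint_velocities": joint speeds; "effort": joint torques, N m; "tcp_pos": TCP position; "ee_rot": TCP orientation; "wrist_force": force on the tool from outside, world axes, zero at the start; "moment": the same for the moment, N m; "gripper_width": opening from 0.0 (shut) to 1.0 (fully open); "gripper_force": force on a finger pad.
Only numpy, scipy, OpenCV 4.12 (cv2) and the standard library are available. Lean on these libraries where they do the work, as an engineer would, in place of code of your own. Each camera call takes 0.05 s, during which the arm holds its last target. There are 200 camera calls.

## Working session

There is one attempt and no reset: what is moved stays moved. The work goes in short steps, Python scripts to look and compute and a shell command to move; the robot and the scene stay as the last step left them, time stands still between calls to the robot, and variables do not carry over. Pictures are saved under pics/ and viewed, at most 12 in all, crops included, and the job is handed in when it is done.

```bash
mkdir -p pics
python3 - <<'E'
from station import sense, optics, r
import cv2
for n in("scene","top"):
    cv2.imwrite(f"pics/{n}0.png",optics.capture(n)[:,:,::-1])
    c=optics.get_calibration(n);print(c)
s=sense();print(s["time_s"],s["tcp_pos"],s["ee_rot"],s["gripper_width"])
E
```

```text
{'camera_matrix': array([[477.16215083,   0.        , 324.5788897 ],
       [  0.        , 477.16215083, 243.1197182 ],
       [  0.        ,   0.        ,   1.        ]]), 'distortion': array([-0.09294613,  0.        ,  0.        ,  0.        ,  0.        ]), 'camera_from_world': array([[ 0.06934293,  0.99750235, -0.01343971, -0.10222245],
       [ 0.63484382, -0.05451628, -0.7707148 , -0.32655187],
       [-0.7695225 ,  0.04491151, -0.63703852,  1.14872405],
       [ 0.        ,  0.        ,  0.        ,  1.        ]])}
{'camera_matrix': array([[545.96755418,   0.        , 315.06475272],
       [  0.        , 545.96755418, 243.21724053],
       [  0.        ,   0.        ,   1.        ]]), 'distortion': array([-0.05520568,  0.        ,  0.        ,  0.        ,  0.        ]), 'camera_from_world': array([[ 0.02509392, -0.99959164,  0.01366917,  0.02741846],
       [-0.99138203, -0.02664182, -0.12826488,  0.59335067],
       [ 0.12857668, -0.0103327 , -0.99164574,  0.81761573],
       [ 0.        ,  0.        ,  0.        ,  1.        ]])}
0.1 [ 0.25397752 -0.57045648  0.22155794] [[-9.13637107e-01 -4.06529749e-01 -8.94245560e-04]
 [-4.06530724e-01  9.13635316e-01  1.81097492e-03]
 [ 8.07991454e-05  2.01811218e-03 -9.99997960e-01]] 0.9996388501997613
```

View pics/top0.png

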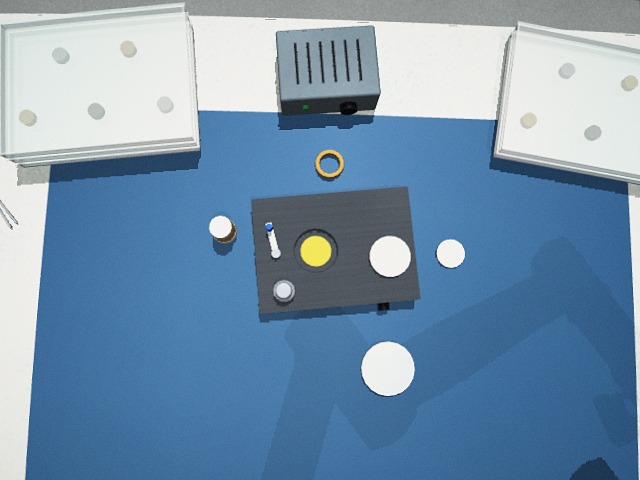

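View pics/scene0.png

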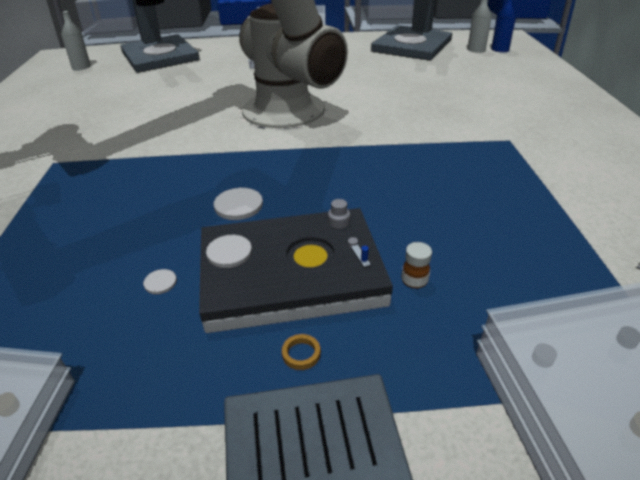

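The top view shows three white discs: one on the deck at (390,257), a large one on the table at (388,368) and a small one at (451,253). The middle-sized one is the disc on the deck. The recess is at (316,251), the pivot about (276,254), the tab (269,227), the barrel (284,291), the jar (222,229) and the ring (329,164). I'll check this in one close crop.

```bash
cat > h.py <<'E'
import numpy as np, cv2
from station import sense, optics, r
def ray(n,uv,z):
    c=optics.get_calibration(n);T=c["camera_from_world"]
    p=cv2.undistortPoints(np.array([[uv]],float),c["camera_matrix"],c["distortion"])[0,0]
    d=T[:3,:3].T@np.r_[p,1];o=-T[:3,:3].T@T[:3,3]
    return o+d*(z-o[2])/d[2]
def snap(n,f,x0,y0,x1,y1,k):
    im=optics.capture(n)[y0:y1,x0:x1,::-1]
    cv2.imwrite(f,cv2.resize(im,None,fx=k,fy=k,interpolation=cv2.INTER_CUBIC))
E
python3 - <<'E'
from h import *
snap("top","pics/c1.png",240,180,440,325,4)
im=optics.capture("top")
w=cv2.inRange(im,(150,150,150),(255,255,255));y=cv2.inRange(im,(170,150,0),(255,255,90))
for nm,m in(("w",w),("y",y)):
    n,l,st,ce=cv2.connectedComponentsWithStats(m)
    for i in range(1,n):
        if st[i,4]>100 and 200<ce[i,0]<480 and 180<ce[i,1]<420: print(nm,st[i],ce[i].round(2))
E
```

```text
w [209 216  23  22 399] [219.92 226.41]
w [268 230  13  28 193] [273.48 244.59]
w [ 370  236   41   41 1333] [389.77 255.9 ]
w [437 239  28  29 637] [450.31 252.93]
w [274 281  20  17 259] [283.43 288.85]
w [ 361  341   54   55 2271] [387.51 368.18]
y [301 237  30  29 404] [315.6  251.59]
```

View pics/c1.png

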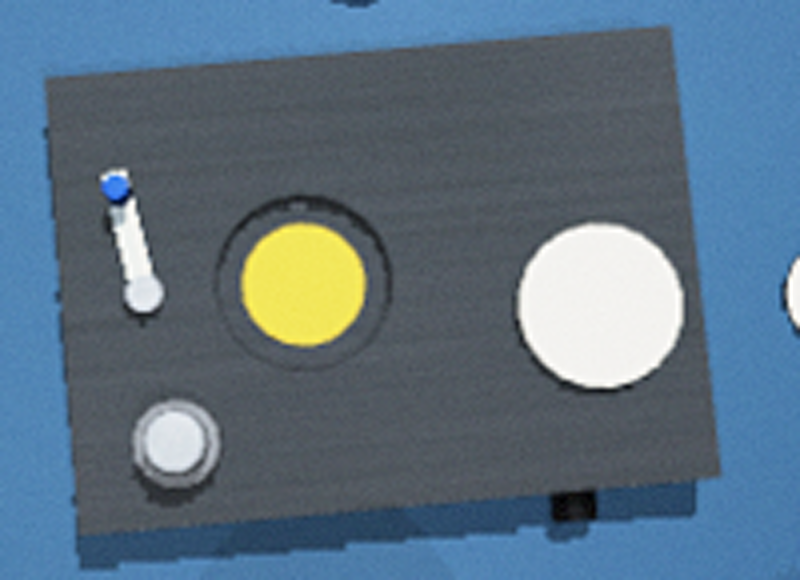

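The crop confirms it: the plate is at (390,256), recess rim centre (316,251), pivot (275.7,253.5), tab (269,226.5). The deck corners in full-picture pixels are (251.2,199.2), (407.2,186.7), (420,299.2) and (260,313.7).

Run:
```python
from h import *
f=lambda u,v,z:ray("top",(u,v),z)[:2]
C=np.array([f(240+a/4-.4,180+b/4-.4,.04) for a,b in((45,77),(669,27),(720,477),(80,535))])
print(C,C.mean(0))
# base coords: +x far(+y end): corners (90,125),(90,-125),(-90,-125),(-90,125)
B=np.array([[.09,.125],[.09,-.125],[-.09,-.125],[-.09,.125]])
Bc=B;Cc=C-C.mean(0);th=np.arctan2((Bc[:,0]*Cc[:,1]-Bc[:,1]*Cc[:,0]).sum(),(Bc*Cc).sum())
R=np.array([[np.cos(th),-np.sin(th)],[np.sin(th),np.cos(th)]]);o=C.mean(0)
print("yaw",np.degrees(th),"resid mm",((B@R.T+o-C)*1e3).round(1))
rec=o+R@[0,.03];print("recess pred",rec,"meas rim",f(315.6,250.4,.04),"lamp",f(315.6,251.59,.032))
print("pivot pred",o+R@[0,.092],"meas",f(275.4,253.1,.05))
pl=f(389.77,255.9,.048);print("plate",pl,"in base",R.T@(pl-o))
tab=f(268.7,226.1,.068);print("tab",tab,"in base",R.T@(tab-o))
ba=f(283.4,290.1,.076);print("barrel",ba,R.T@(ba-o))
d=rec-pl;print("plate->recess",d,np.linalg.norm(d),np.degrees(np.arctan2(d[1],d[0])))
```

```text
[[ 0.6600914   0.14600845]
 [ 0.68737445 -0.10096233]
 [ 0.50954692 -0.12145807]
 [ 0.48115274  0.12540217]] [0.58454138 0.01224756]
yaw 6.4803279500546 resid mm [[-0.2  0.6]
 [ 0.7 -0.8]
 [-0.3 -0.7]
 [-0.1  0.9]]
recess pred [0.58115552 0.04205588] meas rim [0.58090289 0.04172392] lamp [0.57994717 0.04158286]
pivot pred [0.57415807 0.10365974] meas [0.57389848 0.10364552]
plate [ 0.57445401 -0.07323548] in base [-0.01967071 -0.08379837]
tab [0.6128352  0.11410352] in base [0.03960872 0.09801187]
barrel [0.51629785 0.08832299] [-0.05922147  0.08329147]
plate->recess [0.0067015  0.11529136] 0.11548595913569765 86.67333014988382
```

The measurements agree to within about 1 mm. I'll approach behind the plate with the fingers partly open (about 36 mm), so two contact points cradle the disc.

```bash
P="python3 -m pendant"
$P '[[[-0.5,0.29,0,0],[-1,0.58,0,0],[-1,0.58,0,0]]]' 0.586 
$P '[[[-0.5,0.29,0,0],[-1,0.58,0,0],[-1,0.58,0,0]]]'
$P '[[[-0.5,0.29,0,0],[-1,0.58,0,0],[-1,0.58,0,0]]]'
$P '[[[-0.5,0.29,0,0],[-1,0.58,0,0],[-1,0.58,0,0]]]'
$P '[[[-0.35,0.2,0,-0.07],[-0.7,0.4,0,-0.14],[-0.7,0.4,0,-0.21],[-0.7,0.4,0,-0.28],[-0.7,0.4,0,-0.35],[-0.7,0.4,0,-0.42],[-0.7,0.4,0,-0.49],[-0.7,0.4,0,-0.547]]]'
python3 - <<'E'
from h import *
s=sense();R=s["ee_rot"];print(s["time_s"],s["tcp_pos"],R.round(4),s["gripper_width"],s["wrist_force"])
E
```

```text
time_s: 0.5
tcp_pos: [0.3234, -0.4745, 0.2225]
ee_rot: [[-0.913, -0.409, 0.0], [-0.409, 0.913, 0.001], [-0.001, 0.001, -1.0]]
wrist_force: [-0.6, -0.5, 0.4]
gripper_width: 0.81
gripper_force: 0.0
time_s: 0.8
tcp_pos: [0.3914, -0.381, 0.2226]
ee_rot: [[-0.912, -0.41, 0.0], [-0.41, 0.912, 0.0], [-0.001, 0.0, -1.0]]
wrist_force: [-0.3, -0.6, 0.1]
gripper_width: 0.538
gripper_force: 0.0
time_s: 1.1
tcp_pos: [0.4594, -0.2876, 0.2226]
ee_rot: [[-0.912, -0.41, 0.001], [-0.41, 0.912, 0.0], [-0.001, -0.0, -1.0]]
wrist_force: [0.2, -0.4, 0.5]
gripper_width: 0.424
gripper_force: 0.0
time_s: 1.4
tcp_pos: [0.5272, -0.1941, 0.2224]
ee_rot: [[-0.912, -0.409, 0.0], [-0.409, 0.912, -0.0], [-0.0, -0.0, -1.0]]
wrist_force: [-0.2, 0.2, -0.1]
gripper_width: 0.414
gripper_force: 0.0
time_s: 2.2
tcp_pos: [0.5726, -0.1325, 0.2223]
ee_rot: [[-0.054, -0.999, -0.001], [-0.999, 0.054, -0.0], [0.0, 0.001, -1.0]]
wrist_force: [-0.2, -0.3, 0.0]
gripper_width: 0.411
gripper_force: 0.0
2.2 [ 0.57257286 -0.13245105  0.22231102] [[-5.400e-02 -9.985e-01 -8.000e-04]
 [-9.985e-01  5.400e-02 -2.000e-04]
 [ 3.000e-04  8.000e-04 -1.000e+00]] 0.4108970451595147 [-0.15234784 -0.29729847  0.02239636]
```

```bash
P="python3 -m pendant"
$P '[[[0,0.016,0.5,0],[0,0.016,0.9,0],[0,0.016,1,0]]]' 
$P '[[[0,0,0.4,0],[0,0,0.6,0],[0,0,0.75,0],[0,0,0.785,0],[0,0,0.785,0],[0,0,0.785,0]]]'
python3 - <<'E'
from h import *
s=sense();print(s["tcp_pos"])
snap("scene","pics/s1.png",180,130,400,330,3)
E
```

```text
time_s: 2.5
tcp_pos: [0.5676, -0.132, 0.1178]
ee_rot: [[-0.06, -0.998, -0.01], [-0.998, 0.06, 0.001], [-0.0, 0.01, -1.0]]
wrist_force: [-0.5, 0.2, -0.3]
gripper_width: 0.414
gripper_force: 0.0
time_s: 3.1
tcp_pos: [0.5726, -0.1316, 0.0456]
ee_rot: [[-0.058, -0.998, 0.003], [-0.998, 0.058, -0.0], [0.0, -0.003, -1.0]]
wrist_force: [0.2, 0.3, -0.1]
gripper_width: 0.411
gripper_force: 0.0
[ 0.57256259 -0.13158017  0.04556804]
```

View pics/s1.png

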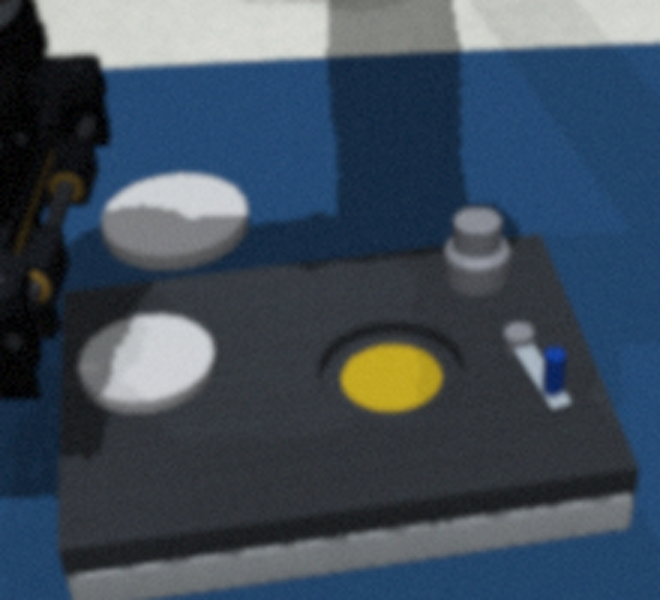

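The fingers stand beyond the deck edge behind the plate (plate at about (147,362) in the crop, recess (390,377)), with clear space between. Now a first slow push.

```bash
P="python3 -m pendant"
$P '[[[-0.08,0.01,0.02,0],[-0.16,0.01,0.02,0],[-0.24,0.01,0.02,0],[-0.32,0.01,0.02,0],[-0.4,0.01,0.02,0],[-0.48,0.01,0.02,0],[-0.56,0.01,0.02,0],[-0.64,0.01,0.02,0]]]' 
$P '[[[0,0,0,0]]]'
python3 - <<'E'
from h import *
s=sense();print(s["time_s"],s["tcp_pos"])
snap("top","pics/t2.png",240,180,440,325,4)
E
```

```text
time_s: 3.95
tcp_pos: [0.5741, -0.0666, 0.0421]
ee_rot: [[-0.058, -0.998, 0.0], [-0.998, 0.058, -0.0], [0.0, -0.0, -1.0]]
wrist_force: [-0.5, -1.1, 1.4]
gripper_width: 0.413
gripper_force: 0.4
time_s: 4.05
tcp_pos: [0.5742, -0.0662, 0.042]
ee_rot: [[-0.057, -0.998, 0.0], [-0.998, 0.057, 0.0], [-0.0, -0.0, -1.0]]
wrist_force: [0.6, -0.3, 0.1]
gripper_width: 0.416
gripper_force: 0.0
4.05 [ 0.57417503 -0.0661905   0.04200093]
```

View pics/t2.png

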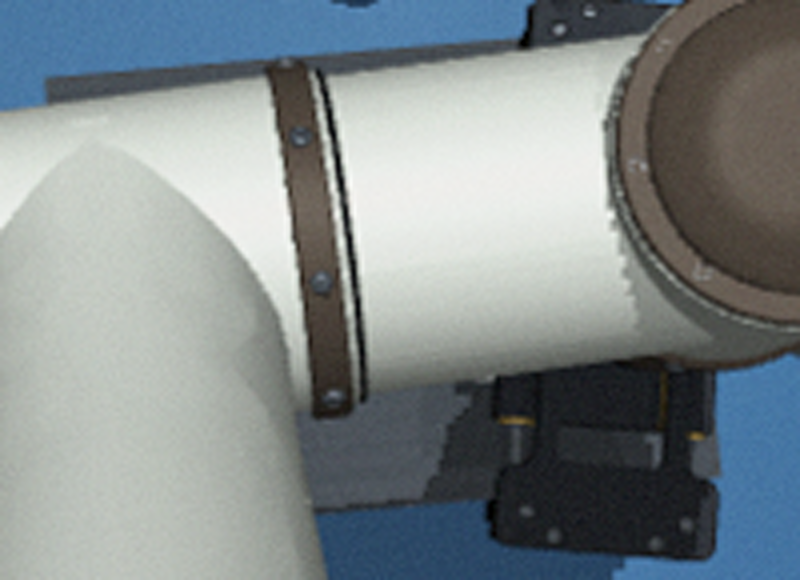

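The arm hides the plate in the top view, so I'll use the scene camera. I continue to about 15 mm short of the recess centre.

```bash
P="python3 -m pendant"
$P '[[[-0.08,0,-0.008,0],[-0.16,0,-0.008,0],[-0.24,0,-0.008,0],[-0.32,0,-0.008,0],[-0.4,0,-0.008,0],[-0.48,0,-0.008,0],[-0.55,0,-0.008,0],[-0.55,0,-0.008,0]]]'
python3 - <<'E'
from h import *
s=sense();print(s["time_s"],s["tcp_pos"])
snap("scene","pics/s3.png",180,180,400,330,3)
E
```

```text
time_s: 4.9
tcp_pos: [0.5775, -0.0114, 0.0429]
ee_rot: [[-0.057, -0.998, 0.0], [-0.998, 0.057, 0.0], [-0.0, -0.0, -1.0]]
wrist_force: [-0.2, 0.3, -0.6]
gripper_width: 0.414
gripper_force: 0.0
4.9 [ 0.57746682 -0.0113542   0.04290698]
```

View pics/s3.png

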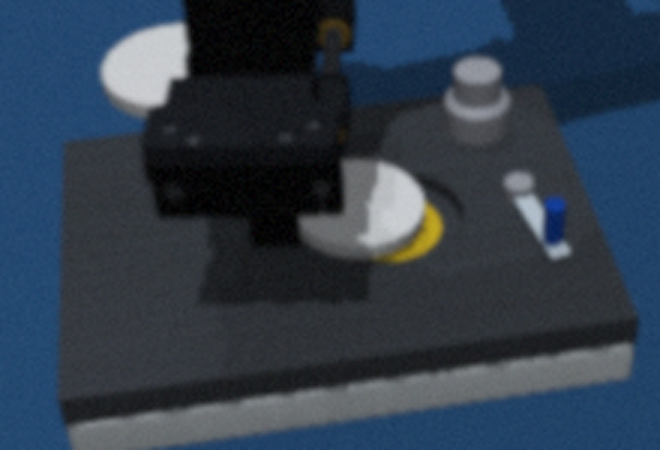

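The plate is cradled and half over the recess, centre at crop (361,208), about 15 mm short. I push on slowly.

```bash
P="python3 -m pendant"
$P '[[[-0.03,0,0,0],[-0.06,0,0,0],[-0.09,0,0,0],[-0.12,0,0,0],[-0.14,0,0,0],[-0.155,0,0,0],[-0.155,0,0,0],[-0.155,0,0,0]]]'
python3 - <<'E'
from h import *
s=sense();print(s["time_s"],s["tcp_pos"])
snap("scene","pics/s4.png",180,180,400,330,3)
E
```

```text
time_s: 5.75
tcp_pos: [0.5782, 0.0031, 0.0429]
ee_rot: [[-0.058, -0.998, 0.0], [-0.998, 0.058, 0.0], [-0.0, -0.0, -1.0]]
wrist_force: [-0.3, -0.4, 1.0]
gripper_width: 0.411
gripper_force: 0.0
5.75 [0.57816209 0.00313712 0.04286096]
```

View pics/s4.png

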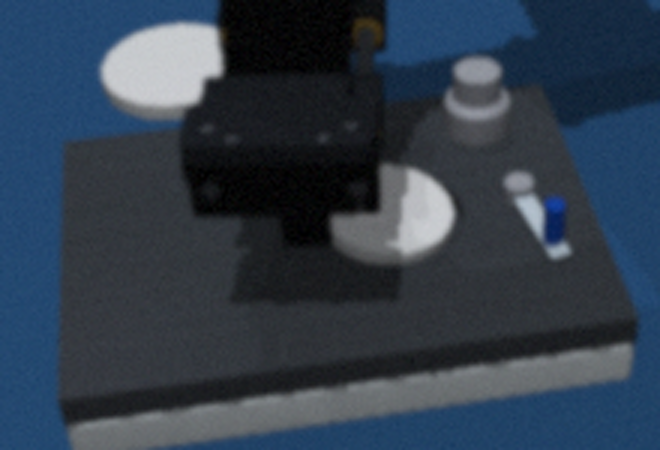

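The leading edge has tipped in, but the trailing edge still shows above the deck on the left. A few millimetres more.

```bash
P="python3 -m pendant"
$P '[[[-0.02,0,0,0],[-0.03,0,0,0],[-0.04,0,0,0],[-0.05,0,0,0],[-0.06,0,0,0],[-0.06,0,0,0]]]' 
$P '[[[0.1,0,0,0],[0.2,0,-0.2,0],[0.3,0,-0.6,0],[0.5,0,-1,0],[0.5,0,-1,0]]]'
$P '[[[0.5,0,0,0],[1,0,0,0],[1,0,0,0]]]'
python3 - <<'E'
from h import *
s=sense();print(s["time_s"],s["tcp_pos"])
a=optics.capture("scene")[180:330,200:400,::-1];b=optics.capture("top")[180:325,240:440,::-1]
cv2.imwrite("pics/s5.png",np.hstack([cv2.resize(i,(400,300),interpolation=cv2.INTER_CUBIC) for i in(a,b)]))
E
```

```text
time_s: 6.4
tcp_pos: [0.5785, 0.0092, 0.0429]
ee_rot: [[-0.058, -0.998, 0.0], [-0.998, 0.058, 0.0], [-0.0, -0.0, -1.0]]
wrist_force: [-0.8, -0.6, 0.3]
gripper_width: 0.413
gripper_force: 0.0
time_s: 6.9
tcp_pos: [0.5792, -0.0429, 0.1492]
ee_rot: [[-0.059, -0.998, 0.012], [-0.998, 0.059, 0.0], [-0.001, -0.012, -1.0]]
wrist_force: [0.3, 1.1, -0.0]
gripper_width: 0.417
gripper_force: 0.0
time_s: 7.2
tcp_pos: [0.5685, -0.1456, 0.1424]
ee_rot: [[-0.064, -0.998, -0.001], [-0.998, 0.064, -0.0], [0.0, 0.001, -1.0]]
wrist_force: [-0.3, -0.3, 0.2]
gripper_width: 0.416
gripper_force: 0.0
7.2 [ 0.56848577 -0.14558058  0.14240219]
```

View pics/s5.png

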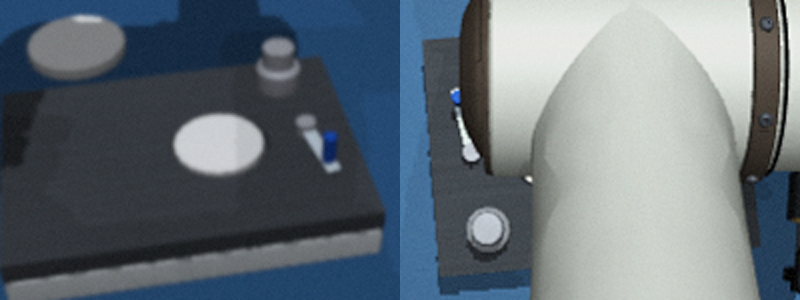

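The plate lies flush: no rim shows, centre at about (219,143) in the left half, with the recess gap only on its right. The barrel and clip are undisturbed. Next I close the fingers, turn 35° and go beyond the tab at a safe height.

```bash
P="python3 -m pendant"
$P '[[[-0.45,-0.08,0,0],[-0.95,-0.15,0,0],[-0.95,-0.15,0,0]]]' 1 
$P '[[[-0.45,-0.08,0,0],[-0.95,-0.15,0,0],[-0.95,-0.15,0,0]]]'
$P '[[[-0.45,-0.08,0,0.05],[-0.95,-0.14,0,0.11],[-0.95,-0.14,0,0.17],[-0.95,-0.14,0,0.23],[-0.95,-0.14,0,0.28],[-0.95,-0.14,0,0.305],[-0.95,-0.14,0,0.305]]]'
cat > tgt.py <<'E'
from h import *
import sys
s=sense();p=s["tcp_pos"];R=s["ee_rot"]
t=np.array([float(v) for v in sys.argv[1:4]])
print(s["time_s"],p.round(4),"w",s["gripper_width"],"F",s["wrist_force"].round(1),"shift/100mm",(R.T@(t-p)/.1).round(3),"xbase",np.degrees(np.arctan2(R[1,0],R[0,0]))-6.48)
E
python3 tgt.py 0.6303 0.1362 0.054
```

```text
time_s: 7.6
tcp_pos: [0.5915, -0.0414, 0.1428]
ee_rot: [[-0.051, -0.999, 0.001], [-0.999, 0.051, 0.001], [-0.001, -0.001, -1.0]]
wrist_force: [0.3, -1.4, 0.3]
gripper_width: 0.221
gripper_force: 0.0
time_s: 7.9
tcp_pos: [0.6118, 0.0529, 0.1426]
ee_rot: [[-0.051, -0.999, 0.001], [-0.999, 0.051, 0.001], [-0.001, -0.001, -1.0]]
wrist_force: [-0.7, -0.2, 0.5]
gripper_width: 0.022
gripper_force: 0.0
time_s: 8.6
tcp_pos: [0.6298, 0.1417, 0.1425]
ee_rot: [[-0.619, -0.786, -0.001], [-0.786, 0.619, -0.0], [0.001, 0.0, -1.0]]
wrist_force: [1.3, 0.2, 0.4]
gripper_width: 0.004
gripper_force: 0.0
8.6 [0.6298 0.1417 0.1425] w 0.003552639424522988 F [1.3 0.2 0.4] shift/100mm [ 0.039 -0.038  0.885] xbase -134.68952838181556
```

```bash
P="python3 -m pendant"
$P '[[[0.04,-0.038,0.4,0],[0.04,-0.038,0.7,0],[0.04,-0.038,0.88,0],[0.04,-0.038,0.88,0],[0.04,-0.038,0.88,0],[0.04,-0.038,0.88,0]]]'
python3 tgt.py 0.6303 0.1362 0.054
python3 - <<'E'
from h import *
a=optics.capture("scene")[180:330,260:460,::-1];b=optics.capture("top")[160:310,200:400,::-1]
cv2.imwrite("pics/s6.png",np.hstack([cv2.resize(i,(400,300),interpolation=cv2.INTER_CUBIC) for i in(a,b)]))
E
```

```text
time_s: 9.2
tcp_pos: [0.6318, 0.1363, 0.0565]
ee_rot: [[-0.619, -0.786, 0.003], [-0.786, 0.619, 0.001], [-0.003, -0.002, -1.0]]
wrist_force: [-0.3, -0.7, -0.4]
gripper_width: 0.006
gripper_force: 0.0
9.2 [0.6318 0.1363 0.0565] w 0.005652381588699165 F [-0.3 -0.7 -0.4] shift/100mm [0.01  0.011 0.025] xbase -134.69774393974888
```

View pics/s6.png

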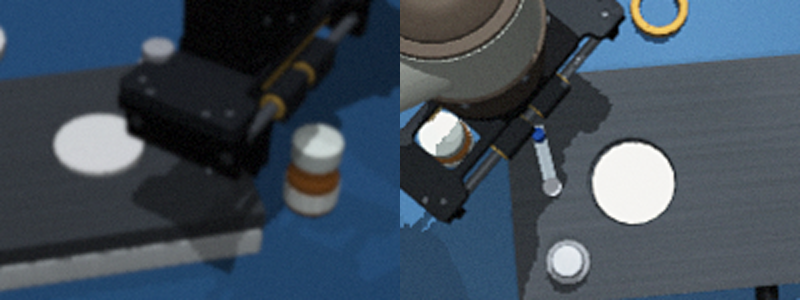

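Top half: the plate sits concentric in the recess at (633,182), the tab at (538,134) is still open, and the tool is just outside it, clear of the jar. Now I follow the arc.

```bash
P="python3 -m pendant"
$P '[[[0.08,0,0.02,0],[0.147,0.01,0.02,0],[0.2,-0.04,0.02,0],[0.24,-0.08,0.02,0],[0.31,-0.12,0.02,0],[0.366,-0.14,0.02,0],[0.42,-0.15,0.02,0],[0.47,-0.153,0.02,0]]]'
python3 tgt.py 0.6303 0.1362 0.054
$P '[[[0.05,0.005,0,0],[0.103,0.015,0,0],[0.15,0.033,0,0],[0.199,0.054,0,0],[0.24,0.086,0,0],[0.28,0.118,0,0],[0.295,0.133,0,0],[0.295,0.133,0,0]]]'
python3 tgt.py 0.5876 0.0753 0.054
python3 - <<'E'
from h import *
a=optics.capture("scene")[180:330,260:460,::-1];b=optics.capture("top")[160:310,200:400,::-1]
cv2.imwrite("pics/s7.png",np.hstack([cv2.resize(i,(400,300),interpolation=cv2.INTER_CUBIC) for i in(a,b)]))
E
```

```text
time_s: 10.1
tcp_pos: [0.6128, 0.0886, 0.0527]
ee_rot: [[-0.62, -0.785, -0.001], [-0.785, 0.62, -0.001], [0.001, 0.001, -1.0]]
wrist_force: [2.1, 1.2, -0.2]
gripper_width: 0.003
gripper_force: 0.7
10.1 [0.6128 0.0886 0.0527] w 0.0033694445611214116 F [ 2.1  1.2 -0.2] shift/100mm [-0.482  0.158 -0.013] xbase -134.78246900594925
time_s: 10.9
tcp_pos: [0.5861, 0.0751, 0.0532]
ee_rot: [[-0.619, -0.786, 0.003], [-0.786, 0.619, 0.001], [-0.003, -0.002, -1.0]]
wrist_force: [4.8, 1.3, -2.0]
gripper_width: 0.006
gripper_force: 2.4
10.9 [0.5861 0.0751 0.0532] w 0.005840912240244153 F [ 4.8  1.3 -2. ] shift/100mm [-0.011 -0.01  -0.008] xbase -134.71123733279637
```

View pics/s7.png

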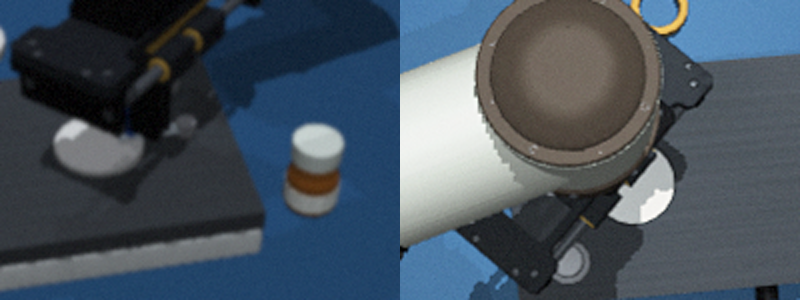

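The force rose to about 5 N, so the clip is probably at its stop. One small firm nudge, then I back off, lift and look. The body stays well above the barrel.

```bash
P="python3 -m pendant"
$P '[[[0.01,0.01,0,0],[0.02,0.02,0,0],[0.03,0.03,0,0],[0.03,0.03,0,0]]]'
$P '[[[-0.1,-0.1,0,0],[-0.15,-0.15,-0.1,0],[-0.15,-0.15,-0.5,0],[-0.15,-0.15,-1,0],[-0.15,-0.15,-1,0]]]'
$P '[[[-0.45,0.2,0,0],[-0.9,0.3,0,0],[-1,0.3,0,0]]]'
$P '[[[-0.45,0.2,0,0],[-0.9,0.3,0,0],[-1,0.3,0,0]]]'
python3 - <<'E'
from h import *
s=sense();print(s["time_s"],s["tcp_pos"],s["wrist_force"])
a=optics.capture("scene")[180:330,200:440,::-1];b=optics.capture("top")[160:325,200:440,::-1]
cv2.imwrite("pics/s8.png",np.hstack([cv2.resize(i,(400,275),interpolation=cv2.INTER_CUBIC) for i in(a,b)]))
cv2.imwrite("pics/top8.png",optics.capture("top")[:,:,::-1])
E
```

```text
time_s: 11.4
tcp_pos: [0.5855, 0.0754, 0.0538]
ee_rot: [[-0.618, -0.786, 0.01], [-0.786, 0.618, 0.003], [-0.009, -0.007, -1.0]]
wrist_force: [11.0, 0.6, -5.3]
gripper_width: 0.008
gripper_force: 5.6
time_s: 11.9
tcp_pos: [0.6045, 0.0769, 0.1599]
ee_rot: [[-0.618, -0.786, 0.01], [-0.786, 0.619, 0.002], [-0.008, -0.007, -1.0]]
wrist_force: [1.2, -0.3, 1.2]
gripper_width: 0.006
gripper_force: 0.0
time_s: 12.2
tcp_pos: [0.6399, 0.1767, 0.1519]
ee_rot: [[-0.617, -0.787, -0.003], [-0.787, 0.617, -0.001], [0.002, 0.002, -1.0]]
wrist_force: [0.1, -0.6, 0.1]
gripper_width: 0.001
gripper_force: 0.0
time_s: 12.5
tcp_pos: [0.6781, 0.2738, 0.1509]
ee_rot: [[-0.617, -0.787, -0.003], [-0.787, 0.617, -0.001], [0.003, 0.002, -1.0]]
wrist_force: [-1.4, -0.4, -0.4]
gripper_width: 0.007
gripper_force: 0.0
12.5 [0.67806093 0.27383569 0.15094618] [-1.40120559 -0.37404851 -0.40524737]
```

View pics/s8.png

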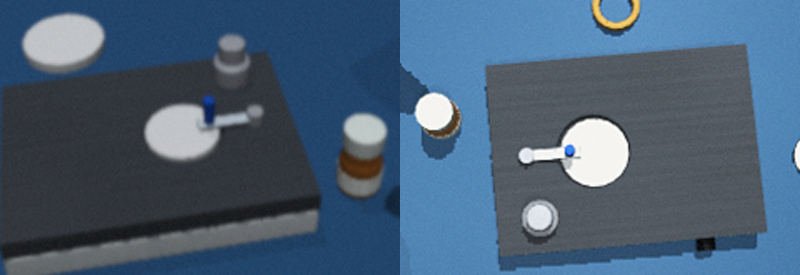

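The clip lies over the plate (tab at about (301,250) in the full picture), the plate is flush and the barrel, jar and ring are in place. One numeric check of the tab, then I hand in.

Run:
```python
from h import *
im=cv2.imread("pics/top8.png");b,g,rr=[im[160:325,260:340,i].astype(int) for i in range(3)]
v,u=np.where((b>140)&(rr<90)&(g<120));c=(u.mean()+260,v.mean()+160)
d=ray("top",c,.066)[:2]-[.5740,.1036];a=np.arctan2(d[1],d[0])-np.radians(6.48)+np.pi/2
print(c,len(u),d,"clip angle",a)
if len(u)>10 and abs(a)<.12: print(r.finish_job())
```

```text
(np.float64(302.77669902912623), np.float64(272.20388349514565)) 103 [-0.02966046 -0.04310151] clip angle -0.7158283870277811
```

The mask caught the mat's edge; I'll restrict it to the tab.

Run:
```python
from h import *
im=cv2.imread("pics/top8.png");b,g,rr=[im[240:260,290:312,i].astype(int) for i in range(3)]
v,u=np.where(b-rr>60);c=(u.mean()+290,v.mean()+240)
d=ray("top",c,.066)[:2]-[.5740,.1036];a=np.arctan2(d[1],d[0])-np.radians(6.48)+np.pi/2
print(c,len(u),d,"clip angle",a)
if len(u)>10 and abs(a)<.12: print(r.finish_job())
```

```text
(np.float64(301.42424242424244), np.float64(249.57575757575756)) 33 [ 0.00456033 -0.04009985] clip angle 0.00014059558520096438
the job is handed in; nothing more can be done
None
```

The job is handed in: the plate lies flush in the recess, the clip is closed over it at its stop (measured angle about 0.000 rad), and the barrel, jar and ring look undisturbed in the last pictures; the robot's clock read about 12.6 s.

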